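# Level a rocking model stand under a dental cast

### The job

The square grey model stand rocks because the feet under its two black knobs are screwed too far up. Take the ochre cast off it and stand the cast on the worktop, turn both knobs until the stand is level and all four feet carry their share of its weight, so that it no longer rocks, then set the cast back upright inside the white square, squared up with its front teeth towards the red arrow. Leave the stand in its place and do not disturb the other things on the worktop.

Things in the scene. Friction and masses are not known exactly. Their poses are not given: they have to be found in the camera images.
- stand: grey square steel plate 168 x 168 x 10 mm, about 2.7 kg, on four domed rubber feet under its corners. Origin: plate centre at the level of the fixed feet's undersides, 32 mm below the plate's top; z up. Red arrow head at the middle of its -x edge, pointing to -x; white square outline, 74 mm, centred on top. It rocks on the diagonal of its fixed feet: it may start tilted a few degrees and tip when touched
- stand_centre (a point): centre of the plate's top face (32 mm above the stand's origin), middle of the white square
- screw_blue (a joint): angle of the blue-capped knob, rad. Grows when turned clockwise seen from above, which lowers its foot 1.5 mm per rad. At 4.0 the foot is level with the fixed feet and the steel spindle end in the knob is flush with the knob's cap (it stands proud 1.5 mm per rad below 4). Stops at 0 and 6, starts at 1.0 to 2.0, stays where left; turns with about 0.06 N m
- screw_orange (a joint): the same for the orange-capped knob: clockwise seen from above grows, 1.5 mm per rad, foot level with the fixed feet at 4.0
- knob_blue (a point): middle of the blue-capped knob on its axis: black fluted knob 32 mm diameter, 28 mm high, standing from 8 to 36 mm above the plate's top (this point 22 mm above the plate). The knob itself neither rises nor sinks as it turns. The spindle (8 mm) stands up to 5 mm above it
- knob_orange (a point): the same point of the orange-capped knob, of the same size
- foot_blue: rubber foot under the blue-capped knob, at the stand's (64, -64) mm corner, domed, 24 mm diameter, 9 mm high, yields about 1 mm per 10 N, like the other three; origin at the centre of its underside
- foot_orange: rubber foot under the orange-capped knob, at the stand's (-64, 64) mm corner; origin at the centre of its underside
- foot_near: fixed rubber foot at the stand's (-64, -64) mm corner, with a 5 mm bolt head on the plate above it; origin at the centre of its underside
- foot_far: fixed rubber foot at the stand's (64, 64) mm corner, with a bolt head above it; origin at the centre of its underside
- cast_ochre: ochre (yellow-brown) full dental cast, 64 x 63 x 37 mm, about 0.13 kg, the one that starts on the stand. Origin: centre of its underside, z up; its front (front teeth) points to its -x, its heels to +x. Grip it across its y (63 mm) on its plaster base, which is solid from 0 to 20 mm above its underside; the teeth above are not solid to the touch
- cast_front (a point): front of the ochre cast's base, 30 mm from its origin along its -x, 10 mm above its underside
- jar: bystander: round white jar with pink lid, 39 mm diameter, 44 mm high; origin at the centre of its underside
- cast_sawn: bystander: white-based cast with sawn teeth, 58 x 63 x 34 mm; origin at the centre of its underside
- cast_pink: bystander: pink cast, 64 x 61 x 31 mm; origin at the centre of its underside
- wax_ring: bystander: red wax ring with a post, 51 mm diameter, 49 mm high; origin at the centre of its underside
- bottle: bystander: small bottle, 39 mm diameter, 86 mm high; origin at the centre of its underside
- cast_plug: bystander: white-based cast with a blue plug, 65 x 67 x 34 mm; origin at the centre of its underside
- cast_white: bystander: flat white arch, 60 x 64 x 22 mm; origin at the centre of its underside
Mind the look-alikes: they are no part of the job. There is more than one size of the stand; the job needs the larger.

How it is judged:
By the outcome, as a careful person would: the job done as asked, in the order asked, and still so for the second after the job is handed in, with the robot touching nothing.
It also fails if it takes over 72 s, if anything falls off the work surface, if the arm or the gripper's body presses on something with over 40 N, if the wrist force passes 120 N, or if a joint passes its speed limit or range.

### The arm

A 6-joint arm with a two-finger parallel gripper is mounted at the origin on a cart in front of the work surface, level with it; the furniture and walls round the work are solid. World frame = base frame: x ahead of the robot, y to its left, z up, the work surface at z = 0. Lengths are in m, angles in rad, forces in N, time in s.
With the tool pointing down it reaches from about 0.375 to 0.9 m from the base axis. Payload 3.1 kg.
Tool frame: the origin (TCP) lies midway between the tips of the shut fingers; the grasp point (between the pads) lies 19 mm behind it; z points along the fingers, y is the line along which they close (so a half turn about z gives the same grasp; the last joint's range is limited). The gripper opens to 87 mm and grips with 3 to 60 N. Pads are 19 mm wide; open, the fingers measure 117 mm over their backs; the gripper's body (75 mm by 190 mm) begins 51 mm behind the grasp point.
Start: joints at [-0.178, 0.527, 1.433, -0, 1.181, -0.178], TCP at [0.625, 0, 0.19] pointing down, gripper open.
Joint ranges: [-3.08, 3.08], [-0.75, 2.2], [0.22, 2.44], [-1.43, 4.57], [0, 2.65], [-2.85, 2.85]. Speed limits (rad/s): [2.79, 2.79, 3.14, 3.14, 3.14, 3.14].

### API

Orientations are given as a unit quaternion [w, x, y, z].
In Python, from plant import bot gives the robot as it stands.
- The arm moves only by the tool jog_arm, never from a script. Its argument "steps" is a list that holds one entry, the list of rows, each a list of 7 numbers: the turn, a rotation vector about the tool's x, y, z in degrees, then the shift along the tool's x, y, z in mm, then the finger opening in mm, from 0 to 87. A call has 1 to 12 rows; each row is the pose to reach, as a shift and turn from the pose commanded when the call began, along the tool's axes at that moment; what a row does not reach only later rows make up. A row lasts 1/8 s, in which the tool goes at most 62.5 mm and 10.7 degrees, less where a joint would pass 70% of its speed; a pose out of reach is approached as far as the arm can. A call with a gripper value outside its range is refused whole. The fingers move at their own pace and stop on an object; "newtons" is the grip in N (left out, the last holds). Time passes only in rows, so rows that repeat a pose let the fingers close. It gives the time, the measured TCP pose, the force, the opening and the grip force at its end, in the units of the state.
- bot.read_state(): the state, without advancing time (a new reading comes with each control period).
- bot.grab_frame(name): name is "scene" or "side" or "wrist"; returns a dict with "image" (384x512x3 uint8, blue, green, red), "fx", "fy", "cx", "cy" (pixels), "R" (3x3) and "t" (3): a world point X has camera coordinates R X + t. Camera axes: x right, y down, z forward; pixel columns grow to the right and rows downward; lengths in m; the calibration is good to about 2 mm. A picture is of the moment at which its call begins. There is no depth.
- bot.close_job(): hands the job in; it is judged then, once.
Trained networks look in a picture, given as the dict that the camera call returned (one of the last four; its "shot" number tells which), for a name from the list of things; names that differ only in an ending like _2 or _b are one class to them, and where a whole thing is asked for, a point or a joint stands for the part that bears it (a point fixed in the world has none). Each returns a list of dicts, best first, with "p" (0 to 1); they miss things now and then, are a little off and sometimes report something else, mostly with a low value. They report only what shows in the picture. A call takes as long as a camera call. They do not tell look-alikes from the thing itself.
- bot.masks_of(query, picture): "pixels" (384x512 bool, what is visible of it) and "rect" ([left, top, right, bottom] in pixels, round what is visible of it).
The state is a dict: "t": time; "qpos": joint angles; "qvel": joint speeds; "joint_torque": joint torques, N m; "position": TCP position; "eef_rot": TCP orientation; "contact_force": force on the tool from outside, world axes, zero at the start; "wrist_torque": the same for the moment, N m; "grip_width": finger opening in m; "grip_force": force on a finger pad.
Only numpy, scipy, OpenCV 4.12 (cv2) and the standard library are available. Lean on these libraries where they do the work, as an engineer would, in place of code of your own. Each camera call takes 0.05 s, during which the arm holds its last target. There are 200 camera calls.

## Working session

There is one attempt and no reset: what is moved stays moved. The work goes in short steps, Python scripts to look and compute and a tool call to move; the robot and the scene stay as the last step left them, time stands still between calls to the robot, and variables do not carry over. Pictures are saved under pics/ and viewed, at most 10 in all, crops included, and the job is handed in when it is done.

Besides the shell and the picture viewer there is one more tool, called after "Emit:" by a JSON object that holds its "name" and its "arguments", one argument or row to a line. jog_arm: Moves the arm, as the interface text tells. Its arguments: {"type":"object","properties":{"steps":{"type":"array"},"newtons":{"type":"number"}},"required":["steps"]}

```bash
mkdir -p pics; ls; python3 - <<'E'
from plant import bot
import cv2,numpy as np,pickle
s=bot.read_state();print({k:np.round(v,3).tolist() for k,v in s.items()})
fs={}
for n in("scene","side"):
    f=bot.grab_frame(n);fs[n]=f;cv2.imwrite(f"pics/{n}0.png",f["image"])
    print(n,f["fx"],f["cx"],f["cy"],np.round(f["R"],3).tolist(),np.round(f["t"],3).tolist())
    for q in("stand","cast_ochre","knob_blue","knob_orange"):
        print(q,[(round(d["p"],2),d["rect"]) for d in bot.masks_of(q,f)[:4]])
pickle.dump(fs,open("f0.pkl","wb"))
a=np.hstack([fs["scene"]["image"],fs["side"]["image"]])
cv2.imwrite("pics/v0.png",cv2.resize(np.vstack([fs["scene"]["image"],fs["side"]["image"]]),(400,600)))
E
```

```text
pics
{'t': 0.0, 'qpos': [-0.178, 0.528, 1.434, 0.0, 1.181, -0.179], 'qvel': [0.0, 0.0, -0.001, 0.001, -0.0, -0.001], 'joint_torque': [-0.001, -44.005, -17.659, 0.063, 0.058, -0.0], 'position': [0.624, 0.0, 0.189], 'eef_rot': [-0.001, 0.707, 0.707, -0.001], 'contact_force': [0.379, 0.07, -1.222], 'wrist_torque': [-0.033, 0.028, 0.068], 'grip_force': 0.0, 'grip_width': 0.087}
scene 405.74401588064563 262.5293613801966 189.44677022089547 [[0.589, -0.808, 0.018], [-0.358, -0.281, -0.891], [0.724, 0.518, -0.454]] [-0.314, 0.256, 0.739]
stand [(0.84, [238.6, 189.6, 325.1, 237.9]), (0.84, [223.6, 242.4, 302.5, 295.3])]
cast_ochre [(0.74, [266.2, 192.9, 296.2, 213.9])]
knob_blue [(0.45, [285.9, 254.8, 300.3, 267.5]), (0.33, [205.9, 202.0, 232.4, 218.5])]
knob_orange [(0.62, [240.8, 199.8, 253.9, 212.6]), (0.52, [238.2, 189.9, 325.4, 239.3])]
side 356.0591292638086 258.72580851962766 192.17828988441954 [[1.0, -0.024, -0.008], [-0.025, -0.891, -0.454], [0.004, 0.454, -0.891]] [-0.549, 0.041, 1.001]
stand [(0.95, [225.2, 186.1, 291.7, 246.8]), (0.66, [142.8, 225.0, 203.3, 279.0])]
cast_ochre [(0.83, [244.0, 203.9, 268.0, 230.0]), (0.21, [276.7, 231.4, 290.2, 238.7])]
knob_blue [(0.56, [277.8, 229.2, 287.9, 240.7]), (0.55, [174.8, 270.6, 187.4, 284.5])]
knob_orange [(0.68, [223.6, 184.2, 234.8, 198.6]), (0.48, [156.3, 221.8, 165.9, 238.0])]
```

View pics/scene0.png

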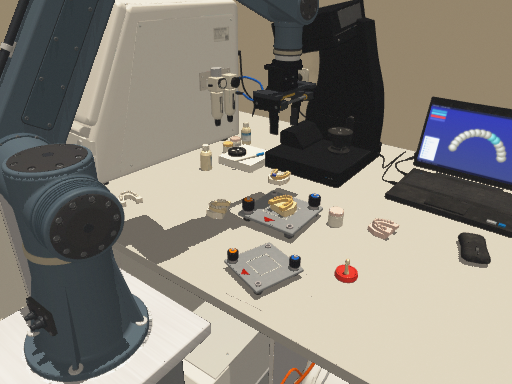

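View pics/side0.png

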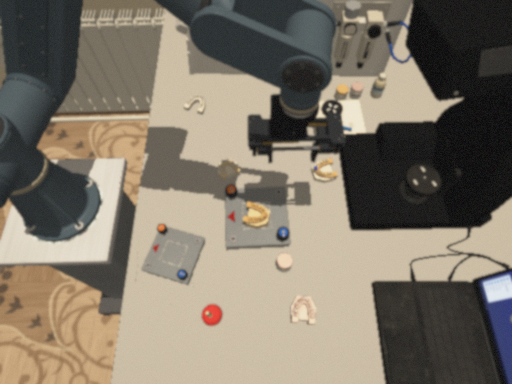

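The scene shows the stand with the ochre cast at scene (282,212) / side (257,218). The look-alike is a smaller, empty stand at scene (263,267) / side (173,253). Other casts are pink (383,227), plug (279,177), sawn (220,208) and white arch (130,197). I choose the one carrying the ochre cast. Next I estimate positions and take a wrist view.

```bash
cat > h.py <<'E'
import numpy as np,cv2
from plant import bot
def ray(f,u,v,z):
    d=np.array([(u-f["cx"])/f["fx"],(v-f["cy"])/f["fy"],1.]);R=np.array(f["R"]);t=np.array(f["t"])
    c=-R.T@t;w=R.T@d;return c+w*(z-c[2])/w[2]
def proj(f,X):
    p=np.array(f["R"])@np.array(X,float)+np.array(f["t"]);return np.array([p[0]/p[2]*f["fx"]+f["cx"],p[1]/p[2]*f["fy"]+f["cy"]])
def crop(f,r,name,k=3):
    l,t,rr,b=r;cv2.imwrite(name,cv2.resize(f["image"][t:b,l:rr],None,fx=k,fy=k,interpolation=cv2.INTER_CUBIC))
def masks(q,f):
    o=[]
    for d in bot.masks_of(q,f)[:4]:
        ys,xs=np.nonzero(d["pixels"]);o.append((round(d["p"],2),round(xs.mean(),1),round(ys.mean(),1),np.round(d["rect"]).tolist()))
    return o
E
python3 - <<'E'
from h import *
import pickle
fs=pickle.load(open("f0.pkl","rb"));f=fs["side"]
for n,u,v,z in[("cast",256,214.5,.05),("blue",283,234,.06),("orange",229.5,190.5,.06),("jar",284,262,.03),("sawn",229,169,.015),("plug",324,171,.015),("small",173,253,.03),("ring",212,315,.02),("pink",303,310,.01)]:
    print(n,ray(f,u,v,z).round(3))
w=bot.grab_frame("wrist");cv2.imwrite("pics/w0.png",w["image"]);print(w["fx"],np.round(w["R"],3).tolist(),np.round(w["t"],3).tolist())
crop(f,(130,150,330,300),"pics/c0.png",4)
for q in("stand","cast_ochre","knob_blue","knob_orange"):print(q,masks(q,w))
E
```

```text
cast [ 0.541 -0.061  0.05 ]
blue [ 0.608 -0.12   0.06 ]
orange [0.472 0.007 0.06 ]
jar [ 0.609 -0.184  0.03 ]
sawn [0.465 0.1   0.015]
plug [0.74  0.086 0.015]
small [ 0.328 -0.153  0.03 ]
ring [ 0.431 -0.305  0.02 ]
pink [ 0.649 -0.297  0.01 ]
265.38542014131895 [[1.0, 0.001, -0.0], [0.001, -0.953, 0.304], [0.0, -0.304, -0.953]] [-0.626, -0.037, 0.392]
stand [(0.87, np.float64(195.9), np.float64(195.1), [119.0, 147.0, 253.0, 258.0]), (0.62, np.float64(47.2), np.float64(230.2), [7.0, 216.0, 105.0, 242.0]), (0.6, np.float64(338.7), np.float64(100.7), [313.0, 73.0, 366.0, 128.0])]
cast_ochre [(0.94, np.float64(196.0), np.float64(211.5), [170.0, 189.0, 223.0, 236.0])]
knob_blue []
knob_orange [(0.88, np.float64(135.5), np.float64(168.8), [120.0, 159.0, 150.0, 181.0]), (0.66, np.float64(23.2), np.float64(231.1), [10.0, 224.0, 33.0, 240.0])]
```

View pics/w0.png

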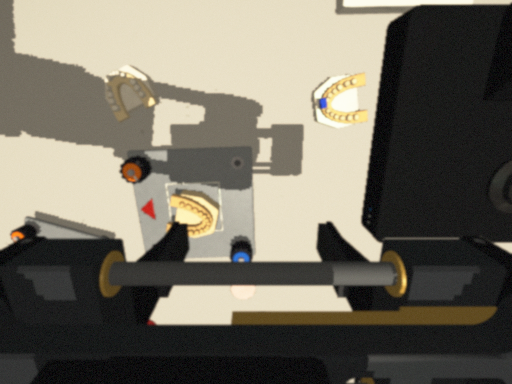

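View pics/c0.png

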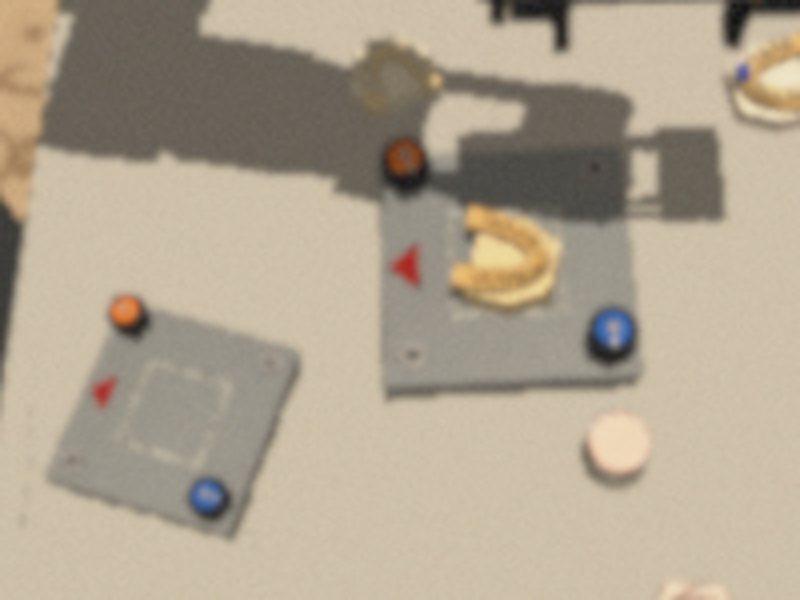

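The crop confirms it: the larger stand has the ochre cast with its front towards +x (about half a turn off the arrow), the orange knob at top left and the blue one at bottom right. The wrist view shows the stand at (196,195), orange (135,169) and blue (240,255). I move above it to measure more closely.

Emit:
{"name": "jog_arm", "arguments": {
  "steps": [
    [[0,0,0,-25,-42,10,87],[0,0,0,-50,-84,20,87],[0,0,0,-50,-84,20,87],[0,0,0,-50,-84,20,87]]
  ],
  "newtons": 12
}}

```text
t: 1.25
position: [0.5421, -0.0503, 0.1703]
eef_rot: [0.001, 0.707, 0.707, 0.001]
contact_force: [0.5, -0.0, -0.6]
grip_width: 0.087
grip_force: 0.0
```

```bash
python3 - <<'E'
from h import *
import pickle
w=bot.grab_frame("wrist");pickle.dump(w,open("w1.pkl","wb"))
cv2.imwrite("pics/w1.png",cv2.resize(w["image"][0:290,60:460],None,fx=2,fy=2,interpolation=cv2.INTER_CUBIC))
for q in("stand","cast_ochre","knob_blue","knob_orange"):print(q,masks(q,w))
print(bot.read_state()["position"])
E
```

```text
stand [(0.86, np.float64(103.9), np.float64(220.9), [48.0, 186.0, 157.0, 262.0]), (0.85, np.float64(252.4), np.float64(168.5), [179.0, 105.0, 318.0, 243.0])]
cast_ochre [(0.55, np.float64(253.4), np.float64(183.4), [226.0, 156.0, 282.0, 211.0]), (0.25, np.float64(297.0), np.float64(252.0), [281.0, 240.0, 310.0, 257.0])]
knob_blue [(0.6, np.float64(303.9), np.float64(227.2), [290.0, 212.0, 315.0, 244.0]), (0.44, np.float64(253.0), np.float64(183.7), [224.0, 153.0, 284.0, 207.0])]
knob_orange [(0.86, np.float64(64.4), np.float64(205.8), [51.0, 195.0, 76.0, 219.0]), (0.77, np.float64(194.6), np.float64(130.0), [178.0, 116.0, 210.0, 144.0])]
[ 0.54208598 -0.04968117  0.16999929]
```

View pics/w1.png

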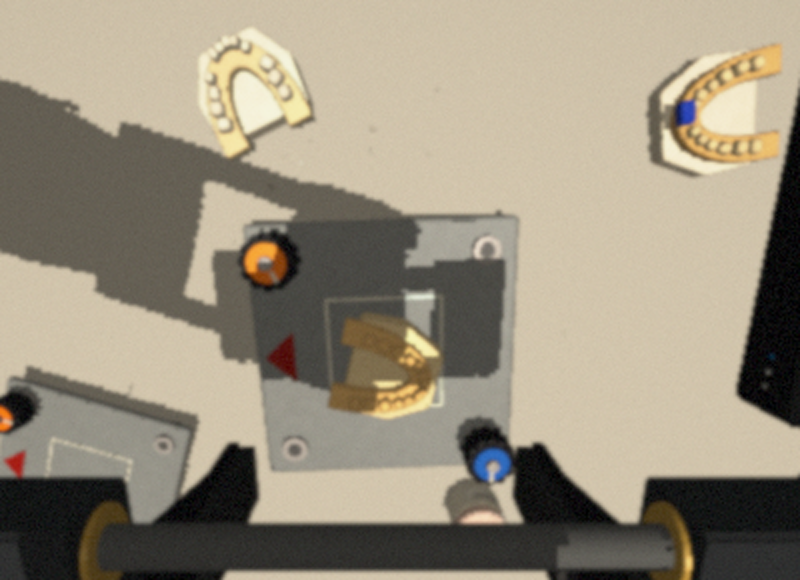

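The view shows the stand's top with bolts at crop (487,248) and (295,449), the white square's corners (328,299), (441,296), (441,404), the orange cap (266,263) and the blue cap (492,463). The cast's heels are at (345,322) and (332,400), its front near (438,368). I fit poses to these.

```bash
python3 - <<'E'
from h import *
import pickle
from scipy.optimize import least_squares
from scipy.spatial.transform import Rotation as Ro
w=pickle.load(open("w1.pkl","rb"))
P=[((84,84,32),(517,217)),((-84,-84,32),(273,470)),((64,64,37),(487,248)),((-64,-64,37),(295,449)),((-37,37,32),(328,299)),((37,37,32),(441,296)),((37,-37,32),(441,404)),((-64,64,68),(266,263)),((64,-64,68),(492,463))]
X=np.array([p[0] for p in P])/1000.;U=np.array([p[1] for p in P])/2+[60,0]
def res(p):
    Y=Ro.from_rotvec(p[3:]).apply(X)+p[:3];return np.concatenate([[proj(w,y)-u for y,u in zip(Y,U)]]).ravel()
def res2(p): return np.r_[res(p),(p[2]-0.002)*500]
s=least_squares(res2,[.54,-.06,0,0,0,0],loss="soft_l1");p=s.x
print(p.round(4),np.degrees(p[3:]).round(2));print(res(p).reshape(-1,2).round(1).tolist())
R=Ro.from_rotvec(p[3:])
for n,v in[("centre",(0,0,32)),("kb",(64,-64,54)),("ko",(-64,64,54))]:print(n,(R.apply(np.array(v)/1e3)+p[:3]).round(4))
np.save("stand.npy",p)
z=R.apply([0,0,.032])[2]+p[2]
for n,u,v,h in[("heelL",345,322,.03),("heelR",332,400,.03),("toothtop",425,365,.037),("basefront",441,369,.01)]:print(n,ray(w,u/2+60,v/2,z+h).round(4))
for d in bot.masks_of("cast_ochre",bot.grab_frame("side"))[:1]:
  pass
E
```

```text
[ 0.544  -0.0545 -0.0036  0.006  -0.0077  0.0381] [ 0.35 -0.44  2.18]
[[1.1, -1.4], [-0.8, 1.1], [-0.1, 1.0], [0.4, -0.2], [-1.4, 0.1], [0.3, -0.6], [0.6, 0.1], [0.0, 0.0], [-0.5, 0.1]]
centre [ 0.5438 -0.0547  0.0284]
kb [ 0.61   -0.1164  0.0505]
ko [0.4772 0.0067 0.0503]
heelL [ 0.5199 -0.0278  0.0584]
heelR [ 0.5108 -0.0765  0.0584]
toothtop [ 0.5669 -0.0521  0.0654]
basefront [ 0.5794 -0.0625  0.0384]
```

Emit:
{"name": "jog_arm", "arguments": {
  "steps": [
    [[0,0,-10,-2,2,10,87],[0,0,-20,-4,4,20,87],[0,0,-30,-7,5,30,87],[0,0,-40,-7,5,45,87],[0,0,-50,-7,5,60,87],[0,0,-60,-7,5,75,87],[0,0,-70,-7,5,85,87],[0,0,-79.4,-7,5,95,87],[0,0,-79.4,-7,5,110,87],[0,0,-79.4,-7,5,125,87],[0,0,-79.4,-7,5,134,87],[0,0,-79.4,-7,5,134,87]]
  ]
}}

```text
t: 3.1
position: [0.5453, -0.0568, 0.0348]
eef_rot: [-0.001, 0.093, 0.996, 0.0]
contact_force: [-0.6, 0.2, 0.7]
grip_width: 0.087
grip_force: 0.0
```

Emit:
{"name": "jog_arm", "arguments": {
  "steps": [
    [[0,0,0,0,0,0,62],[0,0,0,0,0,0,58],[0,0,0,0,0,0,55],[0,0,0,0,0,0,55]]
  ],
  "newtons": 12
}}

```text
t: 3.6
position: [0.5461, -0.057, 0.036]
eef_rot: [0.0, 0.092, 0.996, -0.0]
contact_force: [-0.4, -0.3, -0.2]
grip_width: 0.0581
grip_force: 0.0
```

Emit:
{"name": "jog_arm", "arguments": {
  "steps": [
    [[0,0,0,0,0,0,50],[0,0,0,0,0,0,50]]
  ]
}}

```text
t: 3.85
position: [0.546, -0.057, 0.0358]
eef_rot: [-0.0, 0.092, 0.996, 0.0]
contact_force: [0.1, 0.7, 0.3]
grip_width: 0.051
grip_force: 0.0
```

```bash
python3 - <<'E'
from h import *
f=bot.grab_frame("side");g=bot.grab_frame("wrist");a=cv2.resize(f["image"][150:270,190:320],None,fx=3.2,fy=3.2);b=g["image"];b=cv2.resize(b,None,fx=384/384,fy=1)
print(a.shape);c=np.zeros((384,800,3),np.uint8);c[:,:416]=a[:384,:416];c[:,416:]=b[:,64:448];cv2.imwrite("pics/g1.png",c)
print(bot.read_state()["grip_width"],bot.read_state()["grip_force"])
E
```

```text
(384, 416, 3)
0.05013020999861344 0.0
```

View pics/g1.png

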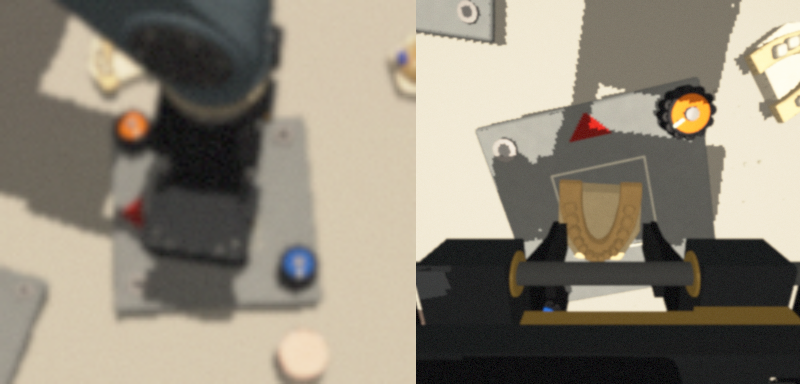

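```bash
python3 - <<'E'
from h import *
g=bot.grab_frame("wrist");s=bot.read_state();p=s["position"]
print(proj(g,p),proj(g,p+[0,0,.019]))
for u,v in[(570-352,181),(640-352,181),(600-352,260),(600-352,250)]:
  for z in(.04,.05,.067):print((u,v,z),ray(g,u,v,z).round(4))
print(masks("cast_ochre",g))
g["image"][:]=g["image"];crop(g,(180,130,330,290),"pics/g2.png",5)
E
```

```text
[251.84659198 215.45530264] [251.76995492 225.69457497]
(218, 181, 0.04) [ 0.5122 -0.0764  0.04  ]
(218, 181, 0.05) [ 0.5097 -0.0745  0.05  ]
(218, 181, 0.067) [ 0.5054 -0.0714  0.067 ]
(288, 181, 0.04) [ 0.5217 -0.0249  0.04  ]
(288, 181, 0.05) [ 0.5187 -0.0258  0.05  ]
(288, 181, 0.067) [ 0.5136 -0.0272  0.067 ]
(248, 260, 0.04) [ 0.5826 -0.067   0.04  ]
(248, 260, 0.05) [ 0.5765 -0.0657  0.05  ]
(248, 260, 0.067) [ 0.566  -0.0634  0.067 ]
(248, 250, 0.04) [ 0.5735 -0.0653  0.04  ]
(248, 250, 0.05) [ 0.5678 -0.064   0.05  ]
(248, 250, 0.067) [ 0.5581 -0.0619  0.067 ]
[(0.69, np.float64(247.9), np.float64(217.6), [208.0, 180.0, 293.0, 262.0])]
```

View pics/g2.png

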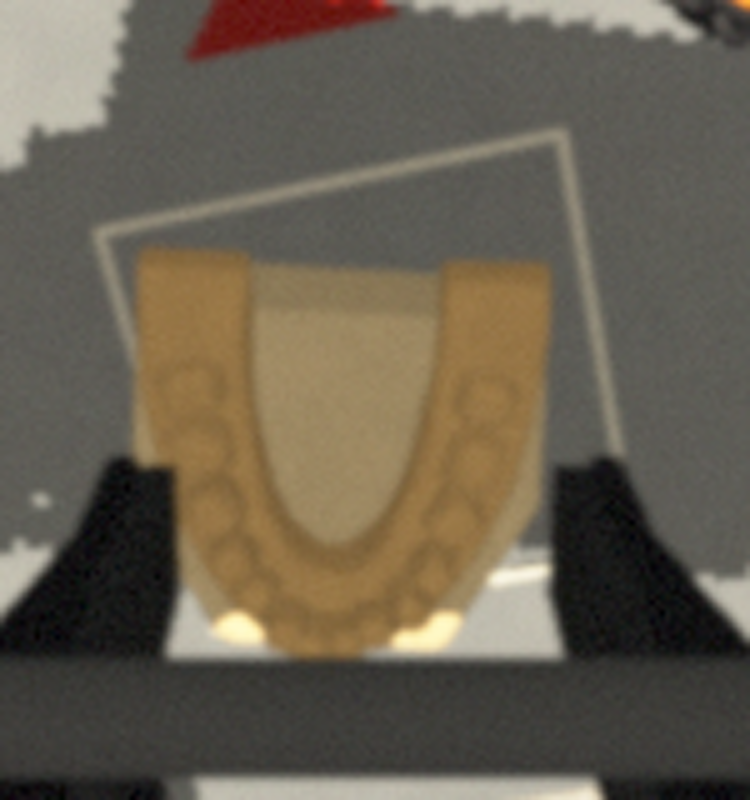

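The cast is not between the pads: in the crop the fingers end at (175,465) and (555,465), apparently well above the nominal TCP depth. I check the tip height against the first scene image.

```bash
python3 - <<'E'
from h import *
import pickle
f=pickle.load(open("f0.pkl","rb"))["scene"]
im=cv2.resize(f["image"][60:150,235:335],None,fx=7,fy=6.6,interpolation=cv2.INTER_CUBIC)
p=np.array([.624,0,.189])
for dx in(-.0435,0,.0435):
  for dz,c in((0,(0,255,0)),(.019,(0,255,255)),(.038,(0,0,255))):
    u=proj(f,p+[dx,0,dz]);q=((u-[235,60])*[7,6.6]).astype(int);cv2.circle(im,tuple(int(a) for a in q),4,c,-1)
cv2.imwrite("pics/s2.png",im)
E
```

```text
(no output)
```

View pics/s2.png

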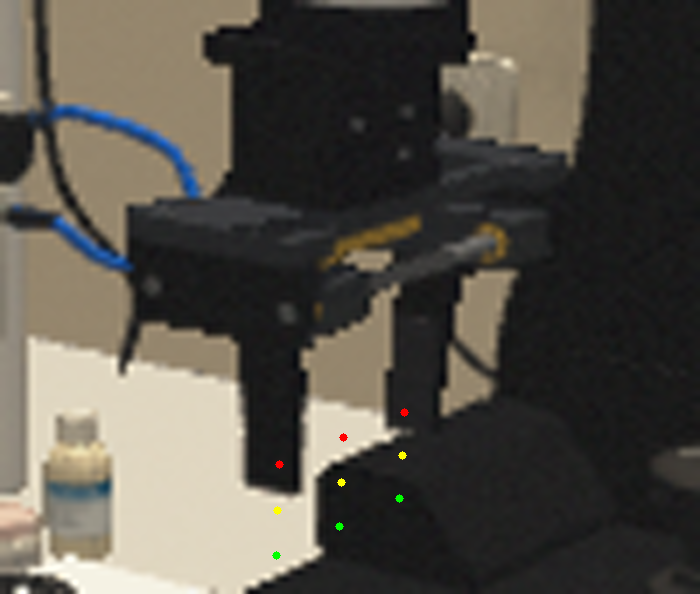

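The image shows the finger tips (left tip at (275,490)) ending about 28 mm above the nominal TCP. So I open, turn 2.2° and go lower in small steps, watching the force.

Emit:
{"name": "jog_arm", "arguments": {
  "steps": [
    [[0,0,0,0,0,0,87],[0,0,0,0,0,0,87],[0,0,2.2,0,0,0,87],[0,0,2.2,0,0,0,87],[0,0,2.2,0,0,8,87],[0,0,2.2,0,0,16,87],[0,0,2.2,0,0,22,87],[0,0,2.2,0,0,22,87]]
  ]
}}

```text
t: 5.05
position: [0.5454, -0.0568, 0.0129]
eef_rot: [-0.001, 0.111, 0.994, 0.0]
contact_force: [0.4, 0.6, 0.7]
grip_width: 0.087
grip_force: 0.0
```

Emit:
{"name": "jog_arm", "arguments": {
  "steps": [
    [[0,0,0,0,0,0,62],[0,0,0,0,0,0,58],[0,0,0,0,0,0,55],[0,0,0,0,0,0,55]]
  ],
  "newtons": 8
}}

```text
t: 5.55
position: [0.5462, -0.0572, 0.014]
eef_rot: [0.0, 0.111, 0.994, -0.0]
contact_force: [-0.5, -0.3, 1.0]
grip_width: 0.0594
grip_force: 8.0
```

Emit:
{"name": "jog_arm", "arguments": {
  "steps": [
    [[0,0,0,0,0,0,72],[0,0,0,0,0,0,75],[0,0,0,6,0,3,75],[0,0,0,6,0,7,75],[0,0,0,6,0,7,62],[0,0,0,6,0,7,55],[0,0,0,6,0,7,55],[0,0,0,6,0,7,55]]
  ],
  "newtons": 12
}}

```text
t: 6.55
position: [0.5403, -0.0557, 0.0067]
eef_rot: [0.0, 0.111, 0.994, -0.0]
contact_force: [-0.1, 0.6, -0.9]
grip_width: 0.0607
grip_force: 11.9
```

Emit:
{"name": "jog_arm", "arguments": {
  "steps": [
    [[0,0,0,0,0,-15,50],[0,0,0,0,0,-40,50],[0,0,0,0,0,-65,50],[0,0,0,-5,-30,-65,50],[0,0,0,-11,-65,-65,50],[0,0,0,-18,-105,-65,50],[0,0,0,-25,-145,-65,50],[0,0,0,-30,-175,-65,50],[0,0,0,-33,-191,-50,50],[0,0,0,-33,-191,-20,50],[0,0,0,-33,-191,10,50],[0,0,0,-33,-191,20,50]]
  ]
}}

```text
t: 8.05
position: [0.5282, -0.2473, -0.0155]
eef_rot: [-0.002, 0.111, 0.994, 0.001]
contact_force: [0.4, -0.4, -1.8]
grip_width: 0.0605
grip_force: 11.9
```

```bash
python3 - <<'E'
from h import *
f=bot.grab_frame("scene");g=bot.grab_frame("side");c=np.zeros((400,800,3),np.uint8);c[:,:400]=cv2.resize(f["image"][180:300,240:360],(400,400));c[:,400:]=cv2.resize(g["image"][170:320,190:340],(400,400));cv2.imwrite("pics/p1.png",c)
s=bot.read_state();print(s["position"],s["contact_force"],s["grip_force"],s["grip_width"])
E
```

```text
[ 0.52908085 -0.24798882 -0.0144959 ] [ 0.24904552  0.24654363 -1.72308817] 11.908139456645586 0.060480086351207
```

View pics/p1.png

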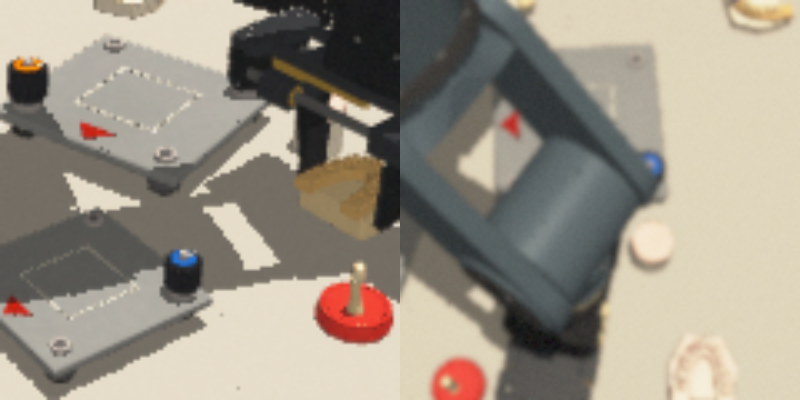

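The cast is held near (340,200) in the left half, just above the worktop. Lower and release gently.

Emit:
{"name": "jog_arm", "arguments": {
  "steps": [
    [[0,0,0,0,0,3,50],[0,0,0,0,0,6,50],[0,0,0,0,0,7,50],[0,0,0,0,0,7,50]]
  ]
}}

```text
t: 8.65
position: [0.5301, -0.2493, -0.02]
eef_rot: [0.0, 0.111, 0.994, -0.0]
contact_force: [0.4, 0.1, -1.7]
grip_width: 0.0609
grip_force: 11.9
```

Emit:
{"name": "jog_arm", "arguments": {
  "steps": [
    [[0,0,0,0,0,2,50],[0,0,0,0,0,3,50],[0,0,0,0,0,3,50]]
  ]
}}

```text
t: 9.02
position: [0.53, -0.2492, -0.023]
eef_rot: [-0.0, 0.111, 0.994, -0.0]
contact_force: [-0.9, 0.6, 0.3]
grip_width: 0.0604
grip_force: 12.0
```

Emit:
{"name": "jog_arm", "arguments": {
  "steps": [
    [[0,0,0,0,0,0,80],[0,0,0,0,0,0,87],[0,0,0,0,0,-40,87],[0,0,0,0,0,-90,87],[0,0,10,-4,20,-120,87],[0,0,20,-8,40,-140,87],[0,0,30,-12,60,-163,87],[0,0,40,-16,80,-163,80],[0,0,50,-20,100,-163,70],[0,0,60,-24,120,-163,60],[0,0,70,-28,140,-163,60],[0,0,80,-33,170,-163,60]]
  ]
}}

```text
t: 10.52
position: [0.6, -0.0905, 0.1397]
eef_rot: [0.0, 0.727, 0.687, -0.0]
contact_force: [0.9, 0.5, 0.5]
grip_width: 0.061
grip_force: 0.0
```

Emit:
{"name": "jog_arm", "arguments": {
  "steps": [
    [[0,0,10,0,0,0,60],[0,0,16,0,0,0,60],[0,0,16,0,0,0,60]]
  ]
}}

```text
t: 10.9
position: [0.5998, -0.0905, 0.1397]
eef_rot: [-0.0, 0.813, 0.583, -0.0]
contact_force: [0.6, -0.8, -0.1]
grip_width: 0.0598
grip_force: 0.0
```

```bash
python3 - <<'E'
from h import *
import pickle
w=bot.grab_frame("wrist");s=bot.read_state();print(s["position"],s["qpos"].round(3));pickle.dump(w,open("w3.pkl","wb"))
for q in("knob_blue","knob_orange","cast_ochre"):print(q,masks(q,w))
p=np.load("stand.npy");print(proj(w,[.61,-.1164,.0645]),proj(w,[.61,-.1164,.0365]))
im=cv2.resize(w["image"],(800,600),interpolation=cv2.INTER_CUBIC);cv2.imwrite("pics/w3.png",im)
E
```

```text
[ 0.5997555  -0.09069456  0.13968855] [-0.334  0.562  1.529 -0.     1.05  -0.008]
knob_blue [(0.66, np.float64(267.3), np.float64(203.3), [254.0, 185.0, 283.0, 225.0])]
knob_orange [(0.93, np.float64(109.4), np.float64(136.7), [86.0, 123.0, 128.0, 153.0]), (0.25, np.float64(267.6), np.float64(203.5), [256.0, 187.0, 281.0, 220.0])]
cast_ochre [(0.68, np.float64(245.1), np.float64(297.1), [220.0, 285.0, 270.0, 311.0])]
[268.14804441 207.30992819] [266.81567789 198.76257295]
```

View pics/w3.png

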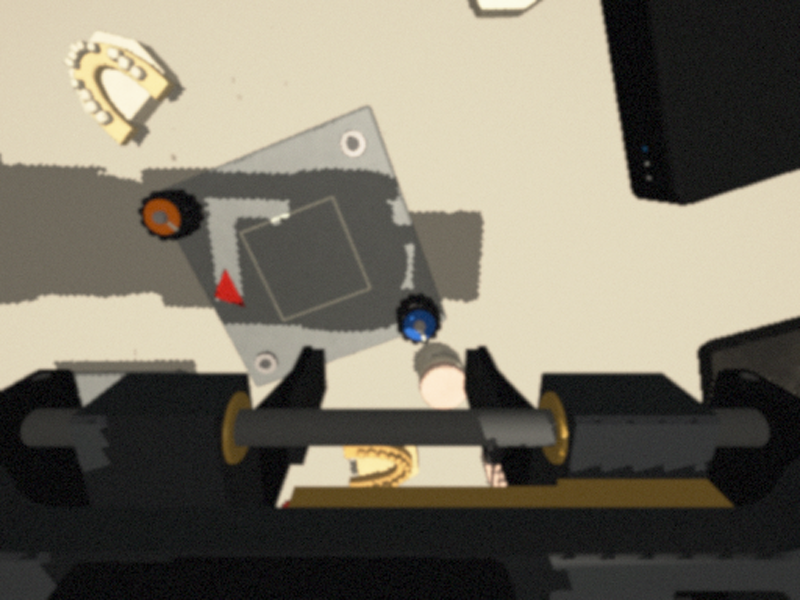

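The wrist view shows the blue cap at (419,322), within about 1 mm of the fit, so the stand is unchanged. I descend over the blue knob and grip it. No more picture views; I work from numbers from here.

Emit:
{"name": "jog_arm", "arguments": {
  "steps": [
    [[0,0,0,-10,9,30,60],[0,0,0,-21,18,60,60],[0,0,0,-21,18,90,60],[0,0,0,-21,18,110,60],[0,0,0,-21,18,120,60],[0,0,0,-21,18,120,60]]
  ]
}}

```text
t: 11.85
position: [0.6098, -0.1164, 0.0193]
eef_rot: [-0.0, 0.813, 0.582, -0.0]
contact_force: [0.0, -0.2, 0.3]
grip_width: 0.0598
grip_force: 0.0
```

Emit:
{"name": "jog_arm", "arguments": {
  "steps": [
    [[0,0,0,0,0,0,40],[0,0,0,0,0,0,25],[0,0,0,0,0,0,20],[0,0,0,0,0,0,20],[0,0,0,0,0,0,20]]
  ],
  "newtons": 12
}}

```text
t: 12.48
position: [0.6093, -0.1162, 0.0199]
eef_rot: [-0.001, 0.813, 0.582, -0.001]
contact_force: [-1.6, -0.5, 1.7]
grip_width: 0.0318
grip_force: 12.0
```

```bash
python3 - <<'E'
from h import *
s=bot.read_state();print({k:np.round(s[k],3).tolist() for k in("qpos","position","contact_force","wrist_torque","grip_force","grip_width")})
E
```

```text
{'qpos': [-0.368, 0.745, 1.566, -0.0, 0.832, -0.04], 'position': [0.609, -0.116, 0.02], 'contact_force': [-1.588, -0.501, 1.656], 'wrist_torque': [-0.0, 0.44, 0.107], 'grip_force': 12.002, 'grip_width': 0.032}
```

Emit:
{"name": "jog_arm", "arguments": {
  "steps": [
    [[0,0,-10,0,0,0,20],[0,0,-20,0,0,0,20],[0,0,-30,0,0,0,20],[0,0,-40,0,0,0,20],[0,0,-50,0,0,0,20]]
  ]
}}

```text
t: 13.1
position: [0.6094, -0.1163, 0.0193]
eef_rot: [-0.001, 0.489, 0.872, -0.0]
contact_force: [-0.9, -0.8, -0.8]
grip_width: 0.0316
grip_force: 11.9
```

```bash
cat > st.py <<'E'
from h import *
s=bot.read_state();print({k:np.round(s[k],3).tolist() for k in("t","qpos","position","contact_force","wrist_torque","grip_force","grip_width")})
E
python3 st.py
```

```text
{'t': 13.1, 'qpos': [-0.368, 0.746, 1.566, -0.0, 0.831, -0.918], 'position': [0.609, -0.116, 0.019], 'contact_force': [-0.884, -0.844, -0.79], 'wrist_torque': [0.051, 0.103, -0.079], 'grip_force': 11.939, 'grip_width': 0.032}
```

Emit:
{"name": "jog_arm", "arguments": {
  "steps": [
    [[0,0,-8,0,0,0,20],[0,0,-16,0,0,0,20],[0,0,-16,0,0,0,20]]
  ]
}}

```text
t: 13.48
position: [0.6093, -0.1163, 0.0193]
eef_rot: [-0.001, 0.366, 0.931, -0.0]
contact_force: [-2.6, -1.6, -1.4]
grip_width: 0.0313
grip_force: 12.0
```

```bash
python3 st.py
```

```text
{'t': 13.475, 'qpos': [-0.368, 0.746, 1.566, -0.0, 0.831, -1.191], 'position': [0.609, -0.116, 0.019], 'contact_force': [-2.579, -1.58, -1.377], 'wrist_torque': [0.07, 0.203, 0.053], 'grip_force': 11.976, 'grip_width': 0.031}
```

Emit:
{"name": "jog_arm", "arguments": {
  "steps": [
    [[0,0,-8,0,0,0,20],[0,0,-16,0,0,0,20],[0,0,-16,0,0,0,20]]
  ]
}}

```text
t: 13.85
position: [0.6091, -0.1163, 0.0194]
eef_rot: [-0.001, 0.233, 0.972, -0.0]
contact_force: [-2.5, -0.5, 0.2]
grip_width: 0.0313
grip_force: 12.0
```

```bash
python3 st.py
```

```text
{'t': 13.85, 'qpos': [-0.368, 0.745, 1.566, -0.0, 0.832, -1.468], 'position': [0.609, -0.116, 0.019], 'contact_force': [-2.455, -0.527, 0.243], 'wrist_torque': [0.124, 0.392, 0.064], 'grip_force': 11.999, 'grip_width': 0.031}
```

Emit:
{"name": "jog_arm", "arguments": {
  "steps": [
    [[0,0,-9,0,0,0,20],[0,0,-18,0,0,0,20]]
  ]
}}

```text
t: 14.1
position: [0.6099, -0.1167, 0.0196]
eef_rot: [-0.0, 0.077, 0.997, -0.0]
contact_force: [-1.8, -1.0, -1.0]
grip_width: 0.0315
grip_force: 12.0
```

```bash
python3 st.py
```

```text
{'t': 14.1, 'qpos': [-0.369, 0.745, 1.566, -0.0, 0.831, -1.786], 'position': [0.61, -0.117, 0.02], 'contact_force': [-1.768, -1.012, -0.952], 'wrist_torque': [-0.027, 0.195, -0.211], 'grip_force': 12.0, 'grip_width': 0.032}
```

Emit:
{"name": "jog_arm", "arguments": {
  "steps": [
    [[0,0,-8,0,0,0,20],[0,0,-16,0,0,0,20],[0,0,-24,0,0,0,20]]
  ]
}}

```text
t: 14.48
position: [0.6122, -0.1156, 0.0202]
eef_rot: [0.002, -0.131, 0.991, 0.0]
contact_force: [0.5, 3.4, -0.5]
grip_width: 0.0314
grip_force: 12.0
```

```bash
python3 st.py
```

```text
{'t': 14.475, 'qpos': [-0.367, 0.745, 1.564, 0.003, 0.829, -2.204], 'position': [0.612, -0.116, 0.02], 'contact_force': [0.451, 3.351, -0.489], 'wrist_torque': [0.687, -0.249, -0.297], 'grip_force': 12.0, 'grip_width': 0.031}
```

Emit:
{"name": "jog_arm", "arguments": {
  "steps": [
    [[0,0,-3,0,0,0,20],[0,0,-3,0,0,0,20]]
  ]
}}

```text
t: 14.72
position: [0.6118, -0.1157, 0.0201]
eef_rot: [0.002, -0.156, 0.988, 0.0]
contact_force: [2.4, 3.8, -0.3]
grip_width: 0.0313
grip_force: 12.0
```

```bash
python3 st.py; python3 st.py
```

```text
{'t': 14.725, 'qpos': [-0.367, 0.745, 1.564, 0.003, 0.829, -2.253], 'position': [0.612, -0.116, 0.02], 'contact_force': [2.418, 3.834, -0.301], 'wrist_torque': [0.836, -0.374, -0.249], 'grip_force': 12.003, 'grip_width': 0.031}
{'t': 14.725, 'qpos': [-0.367, 0.745, 1.564, 0.003, 0.829, -2.253], 'position': [0.612, -0.116, 0.02], 'contact_force': [2.418, 3.834, -0.301], 'wrist_torque': [0.836, -0.374, -0.249], 'grip_force': 12.003, 'grip_width': 0.031}
```

Emit:
{"name": "jog_arm", "arguments": {
  "steps": [
    [[0,0,0,0,0,0,45],[0,0,0,0,0,0,45],[0,0,0,0,0,0,20],[0,0,0,0,0,0,20],[0,0,0,0,0,0,20]]
  ],
  "newtons": 15
}}

```text
t: 15.35
position: [0.6103, -0.1172, 0.0199]
eef_rot: [0.0, -0.158, 0.987, -0.001]
contact_force: [0.2, -2.1, 1.2]
grip_width: 0.0313
grip_force: 15.0
```

```bash
python3 st.py
```

```text
{'t': 15.35, 'qpos': [-0.369, 0.745, 1.565, -0.001, 0.831, -2.256], 'position': [0.61, -0.117, 0.02], 'contact_force': [0.202, -2.063, 1.158], 'wrist_torque': [-0.26, 0.014, -0.052], 'grip_force': 14.986, 'grip_width': 0.031}
```

Emit:
{"name": "jog_arm", "arguments": {
  "steps": [
    [[0,0,10,0,0,0,20],[0,0,20,0,0,0,20],[0,0,30,0,0,0,20],[0,0,40,0,0,0,20],[0,0,50,0,0,0,20],[0,0,60,0,0,0,20],[0,0,70,0,0,0,20],[0,0,80,0,0,0,20],[0,0,90,0,0,0,20],[0,0,100,0,0,0,20],[0,0,110,0,0,0,20],[0,0,120,0,0,0,20]]
  ]
}}

```text
t: 16.85
position: [0.6091, -0.1167, 0.0209]
eef_rot: [-0.0, 0.778, 0.629, -0.001]
contact_force: [-3.8, -1.6, 9.2]
grip_width: 0.0309
grip_force: 15.1
```

```bash
python3 st.py
```

```text
{'t': 16.85, 'qpos': [-0.369, 0.743, 1.566, -0.002, 0.834, -0.157], 'position': [0.609, -0.117, 0.021], 'contact_force': [-3.796, -1.642, 9.204], 'wrist_torque': [-0.181, 0.79, 0.047], 'grip_force': 15.083, 'grip_width': 0.031}
```

Emit:
{"name": "jog_arm", "arguments": {
  "steps": [
    [[0,0,10,0,0,0,20],[0,0,20,0,0,0,20],[0,0,30,0,0,0,20],[0,0,40,0,0,0,20],[0,0,50,0,0,0,20],[0,0,60,0,0,0,20],[0,0,70,0,0,0,20],[0,0,80,0,0,0,20],[0,0,90,0,0,0,20],[0,0,100,0,0,0,20],[0,0,109.5,0,0,0,20],[0,0,109.5,0,0,0,20]]
  ]
}}

```text
t: 18.35
position: [0.6087, -0.1161, 0.022]
eef_rot: [0.0, 0.963, -0.27, -0.001]
contact_force: [-4.6, 0.6, 14.8]
grip_width: 0.0317
grip_force: 15.0
```

```bash
python3 st.py
```

```text
{'t': 18.35, 'qpos': [-0.368, 0.741, 1.566, -0.001, 0.837, 1.75], 'position': [0.609, -0.116, 0.022], 'contact_force': [-4.584, 0.613, 14.794], 'wrist_torque': [0.14, 1.158, -0.013], 'grip_force': 15.009, 'grip_width': 0.032}
```

Emit:
{"name": "jog_arm", "arguments": {
  "steps": [
    [[0,0,0,0,0,0,60],[0,0,0,0,0,0,60],[0,0,0,0,0,-40,60],[0,0,-10,0,0,-90,60],[0,0,-20,-30,-10,-120,60],[0,0,-30,-60,-20,-120,60],[0,0,-40,-90,-30,-120,60],[0,0,-50,-120,-40,-120,60],[0,0,-60,-150,-50,-120,60],[0,0,-70,-170,-55,-120,60],[0,0,-80,-190,-61,-120,60],[0,0,-90,-190,-61,-120,60]]
  ]
}}

```text
t: 19.85
position: [0.4776, 0.0357, 0.1393]
eef_rot: [-0.001, 0.87, 0.493, -0.001]
contact_force: [0.1, 0.1, -0.5]
grip_width: 0.0601
grip_force: 0.0
```

Emit:
{"name": "jog_arm", "arguments": {
  "steps": [
    [[0,0,-10,0,0,0,60],[0,0,-19,0,0,0,60],[0,0,-19,0,0,0,60]]
  ]
}}

```text
t: 20.23
position: [0.4794, 0.0345, 0.1394]
eef_rot: [-0.0, 0.779, 0.627, -0.0]
contact_force: [-0.7, -0.5, -0.2]
grip_width: 0.06
grip_force: 0.0
```

```bash
cat > cap.py <<'E'
from h import *
def cap(w,col,z,guess):
    """centroid of the coloured cap near the guess, as a world point at height z"""
    hsv=cv2.cvtColor(w["image"],cv2.COLOR_BGR2HSV)
    m=cv2.inRange(hsv,(100,120,50),(125,255,255)) if col=="blue" else cv2.inRange(hsv,(5,150,70),(18,255,255))
    u=proj(w,guess);yy,xx=np.mgrid[:384,:512];m[np.hypot(xx-u[0],yy-u[1])>22]=0
    if m.sum()==0:return u,None
    ys,xs=np.nonzero(m);c=cv2.minEnclosingCircle(np.stack([xs,ys],1).astype(np.float32))
    return u.round(1),len(xs),np.round(c[0],1),round(c[1],1),ray(w,*c[0],z).round(4),ray(w,xs.mean(),ys.mean(),z).round(4)
E
python3 - <<'E'
from cap import *
w=bot.grab_frame("wrist");s=bot.read_state();print(s["position"],s["eef_rot"].round(3),s["qpos"].round(3))
print(cap(w,"orange",.066,[.4772,.0067,.065]));print(masks("knob_orange",w))
print(cap(w,"blue",.066,[.61,-.1164,.065]))
E
```

```text
[0.47938621 0.03448777 0.13947752] [-0.     0.78   0.626 -0.   ] [-0.161  0.412  1.84   0.     0.89   0.056]
(array([255.2, 213. ]), 276, array([253.3, 211. ]), 10.7, array([0.4757, 0.0098, 0.066 ]), array([0.4754, 0.0108, 0.066 ]))
[(0.82, np.float64(253.6), np.float64(207.0), [237.0, 193.0, 267.0, 222.0])]
(array([384.81765735, 283.80538784]), None)
```

Emit:
{"name": "jog_arm", "arguments": {
  "steps": [
    [[0,0,0,-13,1,30,60],[0,0,0,-26,2,60,60],[0,0,0,-26,2,90,60],[0,0,0,-26,2,110,60],[0,0,0,-26,2,120,60],[0,0,0,-26,2,120,60],[0,0,0,-26,2,120,40],[0,0,0,-26,2,120,20],[0,0,0,-26,2,120,20],[0,0,0,-26,2,120,20]]
  ],
  "newtons": 12
}}

```text
t: 21.58
position: [0.4745, 0.009, 0.02]
eef_rot: [-0.001, 0.779, 0.627, -0.001]
contact_force: [-2.4, 1.0, 1.1]
grip_width: 0.0316
grip_force: 12.0
```

```bash
python3 st.py
```

```text
{'t': 21.575, 'qpos': [-0.217, 0.63, 1.94, 0.0, 0.574, -0.003], 'position': [0.475, 0.009, 0.02], 'contact_force': [-2.386, 0.983, 1.053], 'wrist_torque': [0.087, 0.255, -0.009], 'grip_force': 12.02, 'grip_width': 0.032}
```

Emit:
{"name": "jog_arm", "arguments": {
  "steps": [
    [[0,0,-10,0,0,0,20],[0,0,-20,0,0,0,20],[0,0,-30,0,0,0,20],[0,0,-40,0,0,0,20],[0,0,-50,0,0,0,20],[0,0,-60,0,0,0,20],[0,0,-70,0,0,0,20],[0,0,-80,0,0,0,20],[0,0,-90,0,0,0,20],[0,0,-100,0,0,0,20]]
  ]
}}

```text
t: 22.82
position: [0.478, 0.0087, 0.0201]
eef_rot: [0.002, 0.019, 1.0, 0.0]
contact_force: [4.1, 4.3, -0.5]
grip_width: 0.0315
grip_force: 12.0
```

```bash
python3 st.py
```

```text
{'t': 22.825, 'qpos': [-0.217, 0.63, 1.937, 0.002, 0.57, -1.753], 'position': [0.478, 0.009, 0.02], 'contact_force': [4.102, 4.284, -0.473], 'wrist_torque': [0.771, -0.688, -0.229], 'grip_force': 11.991, 'grip_width': 0.032}
```

Emit:
{"name": "jog_arm", "arguments": {
  "steps": [
    [[0,0,-8,0,0,0,20],[0,0,-16,0,0,0,20],[0,0,-22,0,0,0,20]]
  ]
}}

```text
t: 23.2
position: [0.4774, 0.0094, 0.0201]
eef_rot: [0.002, -0.171, 0.985, 0.0]
contact_force: [2.2, 4.8, 0.2]
grip_width: 0.0313
grip_force: 12.0
```

```bash
python3 st.py
```

```text
{'t': 23.2, 'qpos': [-0.216, 0.63, 1.938, 0.004, 0.571, -2.135], 'position': [0.477, 0.009, 0.02], 'contact_force': [2.188, 4.808, 0.187], 'wrist_torque': [1.034, -0.411, -0.262], 'grip_force': 12.001, 'grip_width': 0.031}
```

Stop reached (steady −0.25 N m). I regrip to shed the wind-up, then turn forward 229.5°.

Emit:
{"name": "jog_arm", "arguments": {
  "steps": [
    [[0,0,0,0,0,0,45],[0,0,0,0,0,0,45],[0,0,0,0,0,0,20],[0,0,0,0,0,0,20],[0,0,0,0,0,0,20]]
  ],
  "newtons": 15
}}

```text
t: 23.82
position: [0.4748, 0.0096, 0.0198]
eef_rot: [-0.001, -0.17, 0.985, 0.001]
contact_force: [0.2, 4.7, 2.4]
grip_width: 0.0314
grip_force: 15.0
```

Emit:
{"name": "jog_arm", "arguments": {
  "steps": [
    [[0,0,10,0,0,0,20],[0,0,20,0,0,0,20],[0,0,30,0,0,0,20],[0,0,40,0,0,0,20],[0,0,50,0,0,0,20],[0,0,60,0,0,0,20],[0,0,70,0,0,0,20],[0,0,80,0,0,0,20],[0,0,90,0,0,0,20],[0,0,100,0,0,0,20],[0,0,110,0,0,0,20],[0,0,120,0,0,0,20]]
  ]
}}

```text
t: 25.32
position: [0.4747, 0.0076, 0.0205]
eef_rot: [-0.0, 0.769, 0.639, -0.001]
contact_force: [-4.0, -4.1, 11.6]
grip_width: 0.0311
grip_force: 15.1
```

```bash
python3 st.py
```

```text
{'t': 25.325, 'qpos': [-0.219, 0.629, 1.94, -0.003, 0.574, -0.032], 'position': [0.475, 0.008, 0.02], 'contact_force': [-4.031, -4.118, 11.558], 'wrist_torque': [-0.806, 0.638, 0.058], 'grip_force': 15.069, 'grip_width': 0.031}
```

Emit:
{"name": "jog_arm", "arguments": {
  "steps": [
    [[0,0,10,0,0,0,20],[0,0,20,0,0,0,20],[0,0,30,0,0,0,20],[0,0,40,0,0,0,20],[0,0,50,0,0,0,20],[0,0,60,0,0,0,20],[0,0,70,0,0,0,20],[0,0,80,0,0,0,20],[0,0,90,0,0,0,20],[0,0,100,0,0,0,20],[0,0,109.5,0,0,0,20],[0,0,109.5,0,0,0,20]]
  ]
}}

```text
t: 26.82
position: [0.4745, 0.0087, 0.0213]
eef_rot: [0.0, 0.966, -0.257, -0.001]
contact_force: [-3.7, 0.9, 17.8]
grip_width: 0.0313
grip_force: 15.0
```

```bash
python3 st.py
```

```text
{'t': 26.825, 'qpos': [-0.217, 0.627, 1.94, -0.001, 0.576, 1.875], 'position': [0.474, 0.009, 0.021], 'contact_force': [-3.722, 0.861, 17.776], 'wrist_torque': [0.189, 0.859, -0.033], 'grip_force': 15.019, 'grip_width': 0.031}
```

The vertical load of 18 N was near the grip's slip limit, so the orange turn could have slipped. I check by going back to the stop and redo it with a regrip halfway.

Emit:
{"name": "jog_arm", "arguments": {
  "steps": [
    [[0,0,0,0,0,0,45],[0,0,0,0,0,0,45],[0,0,0,0,0,0,20],[0,0,0,0,0,0,20],[0,0,0,0,0,0,20]]
  ]
}}

```text
t: 27.45
position: [0.4756, 0.0084, 0.0195]
eef_rot: [0.0, 0.966, -0.257, -0.0]
contact_force: [-0.8, -1.4, 0.0]
grip_width: 0.0316
grip_force: 15.0
```

```bash
python3 st.py
```

```text
{'t': 27.45, 'qpos': [-0.218, 0.631, 1.939, -0.001, 0.572, 1.874], 'position': [0.476, 0.008, 0.02], 'contact_force': [-0.797, -1.407, 0.001], 'wrist_torque': [-0.163, 0.197, 0.029], 'grip_force': 14.997, 'grip_width': 0.032}
```

Emit:
{"name": "jog_arm", "arguments": {
  "steps": [
    [[0,0,-10,0,0,0,20],[0,0,-20,0,0,0,20],[0,0,-30,0,0,0,20],[0,0,-40,0,0,0,20],[0,0,-50,0,0,0,20],[0,0,-60,0,0,0,20],[0,0,-70,0,0,0,20],[0,0,-80,0,0,0,20],[0,0,-90,0,0,0,20],[0,0,-100,0,0,0,20],[0,0,-110,0,0,0,20],[0,0,-120,0,0,0,20]]
  ]
}}

```text
t: 28.95
position: [0.4758, 0.0079, 0.0191]
eef_rot: [0.0, 0.704, 0.71, -0.0]
contact_force: [-0.5, -2.7, -5.9]
grip_width: 0.0311
grip_force: 15.0
```

Emit:
{"name": "jog_arm", "arguments": {
  "steps": [
    [[0,0,-10,0,0,0,20],[0,0,-20,0,0,0,20],[0,0,-30,0,0,0,20],[0,0,-40,0,0,0,20],[0,0,-50,0,0,0,20],[0,0,-60,0,0,0,20],[0,0,-70,0,0,0,20],[0,0,-80,0,0,0,20],[0,0,-90,0,0,0,20],[0,0,-100,0,0,0,20],[0,0,-100,0,0,0,20]]
  ]
}}

```text
t: 30.32
position: [0.4763, 0.0082, 0.0193]
eef_rot: [0.0, -0.088, 0.996, -0.0]
contact_force: [0.9, -2.7, -5.4]
grip_width: 0.0315
grip_force: 15.0
```

```bash
python3 st.py
```

```text
{'t': 30.325, 'qpos': [-0.218, 0.632, 1.938, -0.001, 0.571, -1.964], 'position': [0.476, 0.008, 0.019], 'contact_force': [0.896, -2.683, -5.359], 'wrist_torque': [-0.498, -0.252, 0.061], 'grip_force': 14.998, 'grip_width': 0.032}
```

Emit:
{"name": "jog_arm", "arguments": {
  "steps": [
    [[0,0,-5,0,0,0,20],[0,0,-9,0,0,0,20]]
  ]
}}

```text
t: 30.58
position: [0.4761, 0.0083, 0.0194]
eef_rot: [0.0, -0.166, 0.986, -0.0]
contact_force: [-0.0, -3.1, -6.3]
grip_width: 0.0314
grip_force: 15.0
```

```bash
python3 st.py
```

```text
{'t': 30.575, 'qpos': [-0.218, 0.631, 1.939, -0.0, 0.571, -2.122], 'position': [0.476, 0.008, 0.019], 'contact_force': [-0.024, -3.121, -6.26], 'wrist_torque': [-0.453, 0.042, -0.289], 'grip_force': 14.997, 'grip_width': 0.031}
```

Emit:
{"name": "jog_arm", "arguments": {
  "steps": [
    [[0,0,-5,0,0,0,20],[0,0,-10,0,0,0,20]]
  ]
}}

```text
t: 30.82
position: [0.4753, 0.0082, 0.0193]
eef_rot: [-0.001, -0.251, 0.968, 0.0]
contact_force: [-0.5, -2.9, -5.1]
grip_width: 0.0315
grip_force: 15.0
```

```bash
python3 st.py
```

```text
{'t': 30.825, 'qpos': [-0.218, 0.631, 1.939, -0.0, 0.572, -2.296], 'position': [0.475, 0.008, 0.019], 'contact_force': [-0.543, -2.915, -5.135], 'wrist_torque': [-0.426, -0.108, -0.294], 'grip_force': 14.99, 'grip_width': 0.031}
```

Emit:
{"name": "jog_arm", "arguments": {
  "steps": [
    [[0,0,0,0,0,0,45],[0,0,0,0,0,0,45],[0,0,0,0,0,0,20],[0,0,0,0,0,0,20],[0,0,0,0,0,0,20]]
  ],
  "newtons": 20
}}

```text
t: 31.45
position: [0.4748, 0.0101, 0.0199]
eef_rot: [-0.001, -0.251, 0.968, 0.001]
contact_force: [-0.9, 6.0, 2.7]
grip_width: 0.0308
grip_force: 20.0
```

Emit:
{"name": "jog_arm", "arguments": {
  "steps": [
    [[0,0,10,0,0,0,20],[0,0,20,0,0,0,20],[0,0,30,0,0,0,20],[0,0,40,0,0,0,20],[0,0,50,0,0,0,20],[0,0,60,0,0,-0.5,20],[0,0,70,0,0,-0.5,20],[0,0,80,0,0,-1,20],[0,0,90,0,0,-1,20],[0,0,100,0,0,-1.5,20],[0,0,110,0,0,-1.5,20],[0,0,120,0,0,-1.5,20]]
  ]
}}

```text
t: 32.95
position: [0.4755, 0.0078, 0.0218]
eef_rot: [0.0, 0.714, 0.7, -0.001]
contact_force: [-2.9, -4.3, 5.5]
grip_width: 0.0315
grip_force: 20.0
```

```bash
python3 st.py
```

```text
{'t': 32.95, 'qpos': [-0.218, 0.626, 1.939, -0.002, 0.577, -0.197], 'position': [0.476, 0.008, 0.022], 'contact_force': [-2.937, -4.297, 5.468], 'wrist_torque': [-0.727, 0.208, 0.122], 'grip_force': 20.018, 'grip_width': 0.031}
```

Emit:
{"name": "jog_arm", "arguments": {
  "steps": [
    [[0,0,10,0,0,0,20],[0,0,20,0,0,0,20],[0,0,30,0,0,-0.5,20],[0,0,40,0,0,-0.5,20],[0,0,50,0,0,-0.5,20],[0,0,60,0,0,-1,20],[0,0,70,0,0,-1,20],[0,0,80,0,0,-1,20],[0,0,90,0,0,-1.5,20],[0,0,100,0,0,-1.5,20],[0,0,110,0,0,-1.5,20],[0,0,110,0,0,-1.5,20]]
  ]
}}

```text
t: 34.45
position: [0.4746, 0.0087, 0.0234]
eef_rot: [0.0, 0.983, -0.181, -0.001]
contact_force: [-3.0, -0.5, 8.2]
grip_width: 0.0313
grip_force: 20.0
```

```bash
python3 st.py
```

```text
{'t': 34.45, 'qpos': [-0.217, 0.623, 1.939, -0.001, 0.582, 1.718], 'position': [0.475, 0.009, 0.023], 'contact_force': [-3.0, -0.55, 8.208], 'wrist_torque': [-0.1, 0.64, -0.041], 'grip_force': 20.006, 'grip_width': 0.031}
```

Emit:
{"name": "jog_arm", "arguments": {
  "steps": [
    [[0,0,0,0,0,0,60],[0,0,0,0,0,0,60],[0,0,0,0,0,-40,70],[0,0,-10,10,4,-80,87],[0,0,-20,20,8,-110,87],[0,0,-30,30,12,-130,87],[0,0,-40,45,17,-147,87],[0,0,-50,60,22,-147,87],[0,0,-60,75,28,-147,87],[0,0,-70,84,31,-147,87],[0,0,-80,84,31,-147,87],[0,0,-90,84,31,-147,87]]
  ]
}}

```text
t: 35.95
position: [0.5433, -0.0502, 0.1693]
eef_rot: [-0.0, 0.822, 0.57, -0.0]
contact_force: [-0.1, -0.5, 0.6]
grip_width: 0.0869
grip_force: 0.0
```

Emit:
{"name": "jog_arm", "arguments": {
  "steps": [
    [[0,0,-10,0,0,0,87],[0,0,-20.9,0,0,0,87],[0,0,-20.9,0,0,0,87]]
  ]
}}

```text
t: 36.33
position: [0.5432, -0.0501, 0.1694]
eef_rot: [-0.0, 0.707, 0.707, -0.0]
contact_force: [0.0, -0.2, -0.6]
grip_width: 0.0874
grip_force: 0.0
```

```bash
cat > fit.py <<'E'
from cap import *
import pickle
from scipy.optimize import least_squares
def red(w,guess):
    hsv=cv2.cvtColor(w["image"],cv2.COLOR_BGR2HSV);m=cv2.inRange(hsv,(0,150,60),(4,255,255))|cv2.inRange(hsv,(174,150,60),(180,255,255))
    u=proj(w,guess);yy,xx=np.mgrid[:384,:512];m[np.hypot(xx-u[0],yy-u[1])>20]=0;ys,xs=np.nonzero(m);return np.array([xs.mean(),ys.mean()]),len(xs)
def fit(w,verbose=1):
    g=np.array([.544,-.0545]);c,s=np.cos(.038),np.sin(.038);T=lambda x,y:g+[c*x-s*y,s*x+c*y]
    o=cap(w,"orange",.068,[*T(-.064,.064),.068]);b=cap(w,"blue",.068,[*T(.064,-.064),.068]);r,n=red(w,[*T(-.073,0),.032])
    P=np.array([o[4][:2],b[4][:2],ray(w,*r,.032)[:2]])
    print(o[1:4],b[1:4],n,P.round(4).tolist())
    d=P[1]-P[0];print("centre",((P[0]+P[1])/2).round(4),"yaw",np.degrees(np.arctan2(d[1],d[0])).round(2)+45,"len",np.hypot(*d).round(4))
E
python3 - <<'E'
from fit import *
fit(pickle.load(open("w1.pkl","rb")))
w=bot.grab_frame("wrist");pickle.dump(w,open("w4.pkl","wb"));print(bot.read_state()["position"]);fit(w)
for n in("side",):
    f=bot.grab_frame(n);pickle.dump(f,open("s4.pkl","wb"))
    for q in("cast_ochre","jar","knob_blue"):print(q,masks(q,f))
E
```

```text
(306, array([192.3, 131.1]), 11.1) (204, array([305.6, 231.5]), 9.7) 148 [[0.4771, 0.0074], [0.6092, -0.1145], [0.4777, -0.056]]
centre [ 0.5432 -0.0536] yaw 2.299999999999997 len 0.1797
[ 0.5432526  -0.05010706  0.16948852]
(314, array([190.9, 130.4]), 11.1) (215, array([304.7, 232.4]), 9.9) 140 [[0.4766, 0.0084], [0.6087, -0.115], [0.4775, -0.0555]]
centre [ 0.5427 -0.0533] yaw 1.9500000000000028 len 0.1808
cast_ochre [(0.85, np.float64(253.8), np.float64(291.5), [239.0, 277.0, 269.0, 304.0])]
jar [(0.64, np.float64(283.8), np.float64(262.3), [280.0, 252.0, 293.0, 272.0])]
knob_blue [(0.71, np.float64(282.1), np.float64(233.1), [275.0, 229.0, 288.0, 241.0])]
```

Emit:
{"name": "jog_arm", "arguments": {
  "steps": [
    [[0,0,-10,-27,8,0,87],[0,0,-20,-54,16,0,87],[0,0,-30,-81,25,10,87],[0,0,-40,-108,34,20,87],[0,0,-50,-135,42,30,87],[0,0,-60,-162,50,40,87],[0,0,-70,-190,59,55,87],[0,0,-77.2,-217,68,69,87],[0,0,-77.2,-217,68,69,87]]
  ]
}}

```text
t: 37.7
position: [0.6115, -0.2688, 0.0993]
eef_rot: [-0.001, 0.112, 0.994, 0.0]
contact_force: [0.2, 0.3, -0.4]
grip_width: 0.087
grip_force: 0.0
```

```bash
python3 - <<'E'
from h import *
import pickle
w=bot.grab_frame("wrist");pickle.dump(w,open("w5.pkl","wb"));s=bot.read_state();print(s["position"],s["eef_rot"].round(4))
print(masks("cast_ochre",w), (-np.array(w["R"]).T@np.array(w["t"])).round(4))
d=bot.masks_of("cast_ochre",w)[0];m=d["pixels"].astype(np.uint8)
fx=np.radians(167.2-180);F=np.array([np.cos(fx),np.sin(fx)]);L=np.array([-F[1],F[0]]);base=np.array([.53,-.249])
ys,xs=np.nonzero(m)
for z in(.01,.02,.035):
    P=np.array([ray(w,x,y,z)[:2] for x,y in zip(xs,ys)])-base;a,b=P@F,P@L
    print(z,"along",np.percentile(a,[.3,99.7]).round(4),"across",np.percentile(b,[.3,99.7]).round(4))
    for lo in np.arange(-.03,.045,.008):
        k=(a>lo)&(a<lo+.003)
        if k.sum()>3 and z==.02:print("  ",lo.round(3),b[k].min().round(4),b[k].max().round(4))
E
```

```text
[ 0.61126302 -0.26739093  0.09990414] [-7.000e-04  1.123e-01  9.937e-01  5.000e-04]
[(0.8, np.float64(253.5), np.float64(108.3), [224.0, 73.0, 284.0, 142.0]), (0.74, np.float64(437.9), np.float64(79.9), [363.0, 1.0, 512.0, 180.0])] [ 0.5309 -0.2498  0.2948]
0.01 along [-0.0287  0.0371] across [-0.0308  0.0315]
0.02 along [-0.0276  0.0358] across [-0.0298  0.0304]
   -0.03 -0.0278 0.0285
   -0.022 -0.0281 0.0288
   -0.014 -0.0293 0.03
   -0.006 -0.0296 0.0303
   0.002 -0.0299 0.0306
   0.01 -0.0301 0.0298
   0.018 -0.0254 0.026
   0.026 -0.0215 0.0222
   0.034 -0.0166 0.0183
0.035 along [-0.0261  0.0339] across [-0.0282  0.0287]
```

Emit:
{"name": "jog_arm", "arguments": {
  "steps": [
    [[0,0,0,28,0,0,87],[0,0,0,56,0,0,87],[0,0,0,83,0,10,87],[0,0,0,83,0,50,87],[0,0,0,83,0,90,87],[0,0,0,83,0,115,87],[0,0,0,83,0,122,87],[0,0,0,83,0,122,62],[0,0,0,83,0,122,50],[0,0,0,83,0,122,50],[0,0,0,83,0,122,50],[0,0,0,83,0,122,50]]
  ],
  "newtons": 12
}}

```text
t: 39.35
position: [0.5314, -0.2492, -0.0203]
eef_rot: [0.001, 0.111, 0.994, -0.0]
contact_force: [0.1, 0.7, 4.6]
grip_width: 0.0599
grip_force: 12.2
```

Emit:
{"name": "jog_arm", "arguments": {
  "steps": [
    [[0,0,0,0,0,-20,50],[0,0,0,0,0,-60,50],[0,0,0,0,0,-110,50],[0,0,10,3,20,-120,50],[0,0,20,6,42,-120,50],[0,0,30,9,64,-120,50],[0,0,40,12,86,-120,50],[0,0,50,15,108,-120,50],[0,0,60,18,130,-120,50],[0,0,70,21,152,-120,50],[0,0,80,24,174,-120,50],[0,0,90,27.5,194,-120,50]]
  ]
}}

```text
t: 40.85
position: [0.546, -0.0527, 0.0983]
eef_rot: [-0.001, 0.783, 0.622, -0.0]
contact_force: [-0.8, 0.2, -2.5]
grip_width: 0.0598
grip_force: 11.9
```

Emit:
{"name": "jog_arm", "arguments": {
  "steps": [
    [[0,0,10,0,0,0,50],[0,0,20,0,0,0,50],[0,0,30,0,0,0,50],[0,0,40,0,0,0,50],[0,0,50,0,0,0,50],[0,0,60,0,0,10,50],[0,0,70,0,0,20,50],[0,0,75.2,0,0,30,50],[0,0,75.2,0,0,30,50]]
  ]
}}

```text
t: 41.98
position: [0.5454, -0.0533, 0.0677]
eef_rot: [-0.0, 1.0, 0.019, -0.001]
contact_force: [0.3, -0.1, -1.3]
grip_width: 0.06
grip_force: 11.9
```

```bash
python3 st.py; python3 - <<'E'
from h import *
s=bot.read_state();q=s["eef_rot"];print(q.round(4),2*np.degrees(np.arctan2(q[2],q[1]))-90)
w=bot.grab_frame("wrist")
d=bot.masks_of("cast_ochre",w)
d=[x for x in d if x["p"]>.4][0];ys,xs=np.nonzero(d["pixels"]);print(d["p"],d["rect"])
p=s["position"]
for z in(p[2]+.03,p[2]+.055):
    P=np.array([ray(w,x,y,z)[:2] for x,y in zip(xs,ys)])-p[:2];print(z.round(3),P.min(0).round(4),P.max(0).round(4))
E
```

```text
{'t': 41.975, 'qpos': [-0.301, 0.602, 1.731, -0.0, 0.812, 1.232], 'position': [0.545, -0.053, 0.068], 'contact_force': [0.286, -0.137, -1.311], 'wrist_torque': [0.044, 0.078, -0.006], 'grip_force': 11.904, 'grip_width': 0.06}
[-5.000e-04  9.998e-01  1.880e-02 -1.500e-03] -87.84579658411731
0.73 [205.1, 196.3, 301.5, 292.8]
0.098 [-0.0485 -0.0327] [0.0284 0.0326]
0.123 [-0.0283 -0.0272] [0.037  0.0282]
```

Emit:
{"name": "jog_arm", "arguments": {
  "steps": [
    [[0,0,0,2,0.7,15,50],[0,0,0,2,0.7,30,50],[0,0,0,2,0.7,45,50],[0,0,0,2,0.7,53,50],[0,0,0,2,0.7,55,50],[0,0,0,2,0.7,55,50]]
  ]
}}

```text
t: 42.82
position: [0.5488, -0.0542, 0.0137]
eef_rot: [0.0, 1.0, 0.018, 0.0]
contact_force: [0.5, -0.1, -1.6]
grip_width: 0.0603
grip_force: 11.9
```

Emit:
{"name": "jog_arm", "arguments": {
  "steps": [
    [[0,0,0,0,0,1,50],[0,0,0,0,0,2,50],[0,0,0,0,0,2,50]]
  ]
}}

```text
t: 43.2
position: [0.5487, -0.0542, 0.0119]
eef_rot: [0.0, 1.0, 0.018, 0.0]
contact_force: [-0.7, -0.5, -1.7]
grip_width: 0.0601
grip_force: 11.9
```

Emit:
{"name": "jog_arm", "arguments": {
  "steps": [
    [[0,0,0,-1,0,1,50],[0,0,0,-1,0,2,50],[0,0,0,-1,0,2,50]]
  ]
}}

```text
t: 43.58
position: [0.5477, -0.0543, 0.0104]
eef_rot: [0.0, 1.0, 0.018, 0.0]
contact_force: [-0.2, -0.3, 3.0]
grip_width: 0.06
grip_force: 12.1
```

Emit:
{"name": "jog_arm", "arguments": {
  "steps": [
    [[0,0,0,0,0,1,50],[0,0,0,0,0,1,50]]
  ]
}}

```text
t: 43.82
position: [0.5478, -0.0543, 0.0101]
eef_rot: [0.0, 1.0, 0.018, 0.0]
contact_force: [-2.0, 0.2, 10.5]
grip_width: 0.0603
grip_force: 12.4
```

Emit:
{"name": "jog_arm", "arguments": {
  "steps": [
    [[0,0,0,0,0,-1,50],[0,0,0,0,0,-1,75],[0,0,0,0,0,-1,87],[0,0,0,0,0,-40,87],[0,0,0,0,0,-90,87],[0,0,0,-30,0,-100,87],[0,0,0,-60,0,-110,87],[0,0,0,-87,0,-120,87],[0,0,0,-87,0,-120,87],[0,0,0,-87,0,-120,87]]
  ]
}}

```text
t: 45.08
position: [0.462, -0.0578, 0.1287]
eef_rot: [0.0, 1.0, 0.018, 0.001]
contact_force: [0.3, -0.4, 0.1]
grip_width: 0.0871
grip_force: 0.0
```

```bash
python3 - <<'E'
from fit import *
w=bot.grab_frame("wrist");pickle.dump(w,open("w6.pkl","wb"));s=bot.read_state();print(s["position"],"cam",(-np.array(w["R"]).T@np.array(w["t"])).round(4))
fit(w)
d=bot.masks_of("cast_ochre",w)[0];print(d["p"],d["rect"]);ys,xs=np.nonzero(d["pixels"])
t=np.radians(2.0);C=np.array([.5435,-.054])
for z in(.042,.052,.066):
    P=np.array([ray(w,x,y,z)[:2] for x,y in zip(xs,ys)])-C;a=P@[np.cos(t),np.sin(t)];b=P@[-np.sin(t),np.cos(t)]
    print(z,"x",np.percentile(a,[.3,99.7]).round(4),"y",np.percentile(b,[.3,99.7]).round(4))
    r=cv2.minAreaRect((P*1e4).astype(np.float32));
# axis from row midpoints of the mask (symmetry line)
mid=[];av=[]
for lo in np.arange(a.min()+.004,a.max()-.006,.003):
    k=(a>lo)&(a<lo+.003);mid.append((b[k].min()+b[k].max())/2);av.append(lo)
f=np.polyfit(av,mid,1);print("axis tilt deg",np.degrees(f[0]).round(2),"mid",np.mean(mid).round(4))
# white square: light thin pixels near expected outline
im=cv2.cvtColor(w["image"],cv2.COLOR_BGR2GRAY)
top=im.astype(float)-cv2.medianBlur(im,9)
best=None
from itertools import product
def score(dx,dy,th):
    c,s_=np.cos(th),np.sin(th);e=np.linspace(-.036,.036,60);Q=np.concatenate([np.stack([e,0*e+v],1) for v in(-.0365,.0365)]+[np.stack([0*e+v,e],1) for v in(-.0365,.0365)])
    X=Q@np.array([[c,s_],[-s_,c]])+C+[dx,dy];U=np.array([proj(w,[*x,.0312]) for x in X]).astype(np.float32)
    return cv2.remap(top.astype(np.float32),U[:,0].reshape(1,-1),U[:,1].reshape(1,-1),cv2.INTER_LINEAR).clip(-5,40).mean()
R=[(score(x,y,np.radians(h)),x,y,h) for x,y,h in product(np.arange(-.004,.0041,.001),np.arange(-.004,.0041,.001),np.arange(0,4.1,.5))]
R.sort(reverse=True);print([np.round(r,4).tolist() for r in R[:4]])
E
```

```text
[ 0.46214058 -0.05780904  0.12860348] cam [ 0.5461 -0.0542  0.3243]
(355, array([186.9, 177.2]), 11.7) (512, array([327.,  32.]), 15.3) 202 [[0.4767, 0.0081], [0.6091, -0.116], [0.4776, -0.0559]]
centre [ 0.5429 -0.054 ] yaw 1.8500000000000014 len 0.1815
0.57 [221.0, 69.7, 285.2, 140.4]
0.042 x [-0.0299  0.0358] y [-0.0317  0.0303]
0.052 x [-0.0287  0.0346] y [-0.0306  0.0292]
0.066 x [-0.0271  0.0329] y [-0.029   0.0277]
axis tilt deg 0.27 mid -0.0005
[[34.4222, -0.001, 0.0, 2.0], [34.2871, -0.001, 0.0, 2.5], [34.1575, -0.001, 0.0, 1.5], [33.4256, -0.001, 0.0, 3.0]]
```

The white square is centred at (0.5425, −0.054), yaw 2.0°. The cast sits 4 mm too far towards +x, within 0.3° in yaw. I shift it.

Emit:
{"name": "jog_arm", "arguments": {
  "steps": [
    [[0,0,0,30,0,10,87],[0,0,0,60,0,20,87],[0,0,0,87,0,30,87],[0,0,0,87,0,70,87],[0,0,0,87,0,105,87],[0,0,0,87,0,118,87],[0,0,0,87,0,118,87],[0,0,0,87,0,118,62],[0,0,0,87,0,118,50],[0,0,0,87,0,118,50],[0,0,0,87,0,118,50],[0,0,0,87,0,118,50]]
  ],
  "newtons": 12
}}

```text
t: 46.68
position: [0.5481, -0.0544, 0.0113]
eef_rot: [0.0, 1.0, 0.018, 0.001]
contact_force: [-0.7, 0.5, 3.9]
grip_width: 0.0599
grip_force: 12.1
```

Emit:
{"name": "jog_arm", "arguments": {
  "steps": [
    [[0,0,0,0,0,-2,50],[0,0,0,0,0,-4,50],[0,0,0,-2,0,-4,50],[0,0,0,-4,-0.5,-4,50],[0,0,0,-4,-0.5,-4,50],[0,0,0,-4,-0.5,-2,50],[0,0,0,-4,-0.5,0,50],[0,0,0,-4,-0.5,0,50]]
  ]
}}

```text
t: 47.68
position: [0.5438, -0.0539, 0.0113]
eef_rot: [0.0, 1.0, 0.018, 0.0]
contact_force: [-0.9, 0.1, 4.1]
grip_width: 0.0598
grip_force: 12.1
```

Emit:
{"name": "jog_arm", "arguments": {
  "steps": [
    [[0,0,0,0,0,0,75],[0,0,0,0,0,0,87],[0,0,0,0,0,-40,87],[0,0,0,0,0,-90,87],[0,0,0,-30,0,-100,87],[0,0,0,-60,0,-110,87],[0,0,0,-83,0,-120,87],[0,0,0,-83,0,-120,87],[0,0,0,-83,0,-120,87]]
  ]
}}

```text
t: 48.8
position: [0.462, -0.0573, 0.1307]
eef_rot: [0.0, 1.0, 0.018, 0.001]
contact_force: [-0.4, -0.5, -0.5]
grip_width: 0.0869
grip_force: 0.0
```

```bash
python3 - <<'E'
from fit import *
w=bot.grab_frame("wrist");pickle.dump(w,open("w7.pkl","wb"));s=bot.read_state();print(s["t"],s["position"])
fit(w)
d=bot.masks_of("cast_ochre",w)[0];print(d["p"],d["rect"]);ys,xs=np.nonzero(d["pixels"])
t=np.radians(2.0);C=np.array([.5425,-.054])
for z in(.042,.052,.066):
    P=np.array([ray(w,x,y,z)[:2] for x,y in zip(xs,ys)])-C;a=P@[np.cos(t),np.sin(t)];b=P@[-np.sin(t),np.cos(t)]
    print(z,"x",np.percentile(a,[.3,99.7]).round(4),"y",np.percentile(b,[.3,99.7]).round(4))
g=bot.grab_frame("side")
for q in("jar","cast_sawn","cast_pink","wax_ring","cast_plug"):print(q,masks(q,g)[:1])
E
```

```text
48.85 [ 0.46206907 -0.05725448  0.13056687]
(341, array([187.8, 176.8]), 11.4) (502, array([326.5,  32.5]), 15.2) 206 [[0.4766, 0.0082], [0.6092, -0.1155], [0.4778, -0.0556]]
centre [ 0.5429 -0.0536] yaw 1.990000000000002 len 0.1813
0.63 [218.2, 74.0, 284.5, 143.3]
0.042 x [-0.0333  0.0326] y [-0.0307  0.0313]
0.052 x [-0.032   0.0315] y [-0.0296  0.0302]
0.066 x [-0.0301  0.0301] y [-0.0281  0.0287]
jar [(0.5, np.float64(283.3), np.float64(261.9), [281.0, 252.0, 288.0, 273.0])]
cast_sawn [(0.65, np.float64(258.1), np.float64(219.1), [224.0, 186.0, 289.0, 248.0])]
cast_pink [(0.66, np.float64(302.6), np.float64(310.0), [291.0, 297.0, 314.0, 325.0])]
wax_ring [(0.78, np.float64(210.6), np.float64(314.6), [200.0, 305.0, 223.0, 326.0])]
cast_plug [(0.81, np.float64(323.2), np.float64(171.2), [312.0, 159.0, 339.0, 184.0])]
```

```bash
python3 -c "
from plant import bot
print(bot.close_job())"
```

```text
the job is handed in; nothing more can be done
None
```

The job is handed in: both knobs were set by turning each back to its stop and then forward 4.0 rad, but the stand's level and rocking, and any slip on the blue knob, were not tested. The cast is back centred in the white square, front to the arrow and squared to within about 0.3° by the wrist camera; the stand moved under 1 mm, and the jar, pink cast, wax ring and plug cast look unmoved (the others were not checked).

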